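Ready the belt tensioner rig

ROBOT

A 6-joint arm with a two-finger parallel gripper is mounted at the origin on a cart in front of the work surface, level with it; the furniture and walls round the work are solid. World frame = base frame: x ahead of the robot, y to its left, z up, the work surface at z = 0. Lengths are in mm, angles in rad, forces in N, time in s.
With the tool pointing down it reaches from about 275 to 1000 mm from the base axis. Payload 8.4 kg.
Tool frame: the origin (TCP) lies between the finger pads; the fingertips stand 8 mm ahead of it and the grasp point (between the pads) lies 11 mm behind it (tcp_to_tips is the distance from the TCP to the fingertips, in mm); z points along the fingers, y is the line along which they close (so a half turn about z gives the same grasp; the last joint's range is limited). The gripper opens to 85 mm and grips with 20 to 120 N. Pads are 22 mm wide; open, the fingers measure 114 mm over their backs; the gripper's body (76 mm by 85 mm) begins 54 mm behind the grasp point. The pads swing forward as they close: fully open they stand 13 mm farther back than shut.
Start: joints at [-1.164, 0.353, 1.633, -0, 1.155, -0.002], TCP at [248.442, -573.502, 209.381] pointing down, gripper open.
Joint ranges: [-2.63, 2.63], [-0.92, 2.1], [0.06, 2.66], [-1.3, 4.44], [0, 2.69], [-3.02, 3.02]. Speed limits (rad/s): [2.22, 2.22, 2.79, 3.14, 3.14, 3.14].

INTERFACE

Orientations are given as [roll, pitch, yaw] about the fixed x, y, z axes, in that order (R = Rz(yaw) Ry(pitch) Rx(roll)).
In Python, from rig import * gives the robot as it stands.
- The arm moves only by the tool step_arm, never from a script. Its argument "motion" is a list of rows, each an object with "claw": the finger opening in mm, from 0 to 85.4; "delta_pos": the shift along the tool's x, y, z in mm, a list of three; "turn": the turn about the tool's z in rad. In form: [{"claw": claw, "delta_pos": [dx, dy, dz], "turn": turn}, ...]. A call has 1 to 8 rows; each row shifts and turns the commanded pose from where the row before left it, along the tool's axes as they then stand; what a row does not reach is not made up. A row lasts 1/12 s, in which the tool goes at most 41.7 mm and 7.16 degrees, less where a joint would pass 70% of its speed; a pose out of reach is approached as far as the arm can. A call is refused whole if a number of a shift passes 41.7 or a number of a turn 0.125, either way. A call with a gripper value outside its range is refused whole. The fingers move at their own pace and stop on an object; "force" is the grip in N (left out, the last holds). Time passes only in rows, so rows that do not move let the fingers close. It gives the time, the measured TCP pose, the force, the opening and the grip force at its end, in the units of the state.
- sense(): the state, without advancing time (a new reading comes with each control period).
- grab_frame(name): name is "side" or "top" or "wrist"; returns a dict with "img" (384x512x3 uint8, red, green, blue), "vertical_fov" (degrees; the focal length in pixels is half the picture's height over the tangent of half this angle, whatever the lens; pixels are square), "cx", "cy" (the principal point, pixels), "R" (3x3) and "t" (3): a world point X has camera coordinates R X + t. Camera axes: x right, y down, z forward; pixel columns grow to the right and rows downward; lengths in mm; the calibration is good to about 2 mm. The wrist camera is an equidistant fisheye: a pixel r from the principal point sees the ray r / f radians off the axis. A picture is of the moment at which its call begins. There is no depth.
- sign_off(): hands the job in; it is judged then, once.
The state is a dict: "clock": time; "qpos": joint angles; "qvel": joint speeds; "joint_efforts": joint torques, N m; "eef_pos": TCP position; "tcp_rot": TCP orientation; "contact_force": force on the tool from outside, world axes, zero at the start; "wrist_torque": the same for the moment, N m; "opening": opening from 0.0 (shut) to 1.0 (fully open); "grasp_force": force on a finger pad.
Only numpy, scipy, OpenCV 4.12 (cv2) and the standard library are available. Lean on these libraries where they do the work, as an engineer would, in place of code of your own. Each camera call takes 0.05 s, during which the arm holds its last target. There are 200 camera calls.

TASK

Get the tensioner rig ready for a new belt: stand both idler blocks upright on the floor of the rig's tray, packed side by side, and let go of them. Then push the sprung tensioner arm back past its ratchet click, on towards its end stop, and finish while still holding it pressed back there with the fingers, well beyond where the pawl alone would catch it. Leave the blocks seated and do not knock over the tall spray can or the tin cup.

Things in the scene. Friction and masses are not known exactly. Their poses are not given: they have to be found in the camera images.
- rig: the rig: a grey base plate 170 x 250 x 8 mm fixed to the table, its origin at the centre of its underside, z up. It carries the tray (its centre 70 mm to +y of the origin) and the tensioner arm (pivot 35 mm to -y of the origin). The rig may be turned up to 0.3 rad about z
- tray_floor (a point): centre of the tray's inner floor, 12 mm above the table; x and y as the rig's. The tray is open at the top, 85 mm (along x) x 50 mm (along y) inside, its walls 3 mm thick and 16 mm high above the floor. The two blocks fit with their lengths one after the other along x (46 + 30 = 76 mm of 85) and their 42 mm width along y, in either order and either way round
- wide_idler: wide idler block: loose aluminium block 46 (x) x 42 (y) x 55 mm high with a black roller 38 mm across on top, total height 76 mm, 0.2 to 0.4 kg; origin at the centre of its underside, z up. Grip it across its 42 mm width (y), 40 to 48 mm above its underside, so that the fingertips stay above the tray's walls
- narrow_idler: narrow idler block: as the wide one, but 30 (x) x 42 (y) x 55 mm high with a roller 25 mm across on top, 0.14 to 0.28 kg
- tensioner_arm: the sprung steel arm with a black belt roller at its end; origin on the pivot axis 26 mm above the table, z up. The arm runs 105 mm from the pivot along its own -y at 30 to 44 mm above the table, and swings level about the pivot. Its rest and stop posts, 44 mm high, stand 36 mm from the pivot
- push_pad (a point): centre of the face of the pad to push on: an upright steel plate 40 mm long (along the arm), 40 mm high (26 to 66 mm above the table), 100 mm from the pivot and 15 mm to the arm's own -x of its centre line; it turns with the arm. The face looks along the arm's -x (to the robot); push it along the arm's +x, with 4 N at first, 10 N at the end stop and a few newtons more just before the click
- tensioner_swing (a joint): angle of the tensioner arm, rad: 0 sprung forward against its rest (the arm then leans 0.45 rad to -x from the rig's -y), growing as the arm is pushed back (anticlockwise from above). The pawl clicks in at about 0.55 and then alone keeps the arm from springing back below about 0.54; the end stop is at 0.72. A held-back arm reads over 0.63
- pawl (a joint): pawl slider behind the pivot, m: 0 seated; the arm's ratchet tail pushes it out to about 0.01 as it passes, and it snaps back to 0 at the click
- spray_black: tall black spray can, 67 mm across, 200 mm high, standing at the back right; origin at the centre of its underside, z up; leave it standing
- parts_cup: tin cup, 76 mm across, 61 mm high, at the right behind the blocks; origin at the centre of its underside, z up; leave it standing

How it is judged:
By the outcome, as a careful person would: the job done as asked, in the order asked, and still so for the second after the job is handed in, while the arm keeps its last pose, push and grip.
It also fails if it takes over 67 s, if anything falls off the work surface, if the arm or the gripper's body presses on something with over 40 N, if the wrist force passes 120 N, or if a joint passes its speed limit or range.

## Working session

There is one attempt and no reset: what is moved stays moved. The work goes in short steps, Python scripts to look and compute and a tool call to move; the robot and the scene stay as the last step left them, time stands still between calls to the robot, and variables do not carry over. Pictures are saved under pics/ and viewed, at most 10 in all, crops included, and the job is handed in when it is done.

Besides the shell and the picture viewer there is one more tool, called after "Emit:" as name(argument=value, ...) on one line, values as JSON. step_arm: Moves the arm, as the interface text tells. Its arguments: {"type":"object","properties":{"motion":{"type":"array","items":{"type":"object","properties":{"claw":{"type":"number"},"delta_pos":{"type":"array","items":{"type":"number"}},"turn":{"type":"number"}}}},"force":{"type":"number"}},"required":["motion"]}

```bash
ls; mkdir -p pics
python3 - <<'E'
from rig import *
import cv2,numpy as np,pickle
s=sense(); print({k:np.round(v,3).tolist() for k,v in s.items()})
F={n:grab_frame(n) for n in("side","top","wrist")}
pickle.dump(F,open('f0.pkl','wb'))
for n,f in F.items():
    print(n,f["vertical_fov"],f["cx"],f["cy"],np.round(f["R"],3).tolist(),np.round(f["t"],1).tolist())
    cv2.imwrite(f'pics/{n}0.png',f["img"][:,:,::-1])
E
```

```text
pics
{'clock': 0.0, 'qpos': [-1.164, 0.354, 1.634, 0.0, 1.155, -0.002], 'qvel': [0.0, 0.001, 0.001, 0.002, -0.001, -0.0], 'joint_efforts': [-0.002, -60.525, -34.207, 0.0, 0.01, 0.0], 'eef_pos': [248.259, -573.029, 208.641], 'tcp_rot': [-3.14, -0.0, 0.409], 'contact_force': [-0.098, 0.095, 0.177], 'wrist_torque': [0.014, -0.007, 0.018], 'grasp_force': 0.0, 'opening': 1.001}
side 46.65635057973603 260.43137532085797 188.56847011181623 [[-0.734, 0.679, 0.01], [0.539, 0.591, -0.6], [-0.413, -0.435, -0.8]] [457.6, -297.3, 1480.0]
top 48.20938971702355 266.79899910682474 185.71751073402535 [[0.02, -1.0, -0.004], [-0.991, -0.019, -0.136], [0.136, 0.007, -0.991]] [-15.9, 632.7, 1120.6]
wrist 65.70646984690485 257.76390829432404 191.156944334404 [[0.397, -0.918, 0.0], [-0.887, -0.383, 0.257], [-0.236, -0.102, -0.966]] [-623.7, -31.0, 377.2]
```

View pics/top0.png

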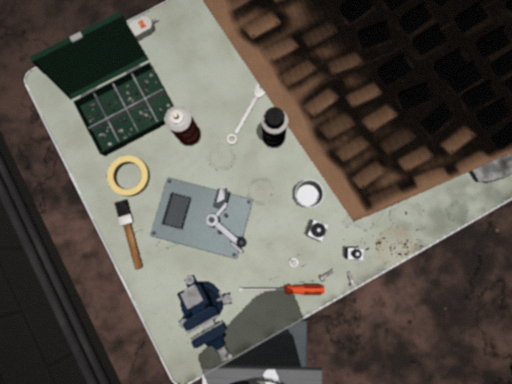

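View pics/side0.png

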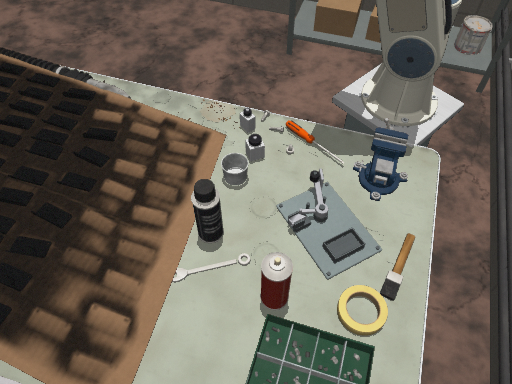

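The top view shows the rig with corners near (168,180), (252,203), (237,257) and (152,233). The tray is at (176,210) and the pivot at (212,220). The arm roller is at (241,242), the wide block at (316,230), the narrow block at (354,254), the cup at (307,193) and the can at (274,127). The side view agrees: blocks at (255,148) and (247,120), can at (208,215). Next I'll zoom in.

```bash
cat > h.py <<'E'
import numpy as np,cv2
def ray(f,uv):
    F=192/np.tan(np.radians(f["vertical_fov"])/2)
    d=np.array([(uv[0]-f["cx"])/F,(uv[1]-f["cy"])/F,1.])
    R=np.array(f["R"]);return -R.T@np.array(f["t"]),R.T@d
def wray(f,uv):
    F=192/np.tan(np.radians(f["vertical_fov"])/2)
    p=np.array([uv[0]-f["cx"],uv[1]-f["cy"]]);r=np.hypot(*p);th=r/F
    d=np.array([*(p/max(r,1e-9)*np.sin(th)),np.cos(th)])
    R=np.array(f["R"]);return -R.T@np.array(f["t"]),R.T@d
def on(f,uv,z,fn=ray):
    c,d=fn(f,uv);return c+d*(z-c[2])/d[2]
def proj(f,X,fish=False):
    F=192/np.tan(np.radians(f["vertical_fov"])/2)
    c=np.array(f["R"])@np.array(X,float)+np.array(f["t"])
    if fish:
        r=np.hypot(c[0],c[1]);th=np.arctan2(r,c[2]);return np.array([f["cx"]+F*th*c[0]/r,f["cy"]+F*th*c[1]/r])
    return np.array([f["cx"]+F*c[0]/c[2],f["cy"]+F*c[1]/c[2]])
E
python3 - <<'E'
import pickle;from h import *
F=pickle.load(open('f0.pkl','rb'));t=F['top'];s=F['side']
a=cv2.resize(t['img'][170:270,145:265],None,fx=4,fy=4,interpolation=cv2.INTER_CUBIC)
b=cv2.resize(t['img'][210:270,295:375],None,fx=4,fy=4,interpolation=cv2.INTER_CUBIC)
c=np.zeros((400,800,3),np.uint8);c[:,:480]=a;c[:240,480:]=b
cv2.imwrite('pics/crop1.png',c[:,:,::-1])
for p in[(168,180),(252,203),(237,257),(152,233)]:print('rig',on(t,p,8).round())
print('tray',on(t,(176,210),20).round(),'piv',on(t,(212,220),50).round())
print('wide',on(t,(316,230),76).round(),'narrow',on(t,(354,254),76).round())
print('cup',on(t,(307,193),61).round(),'can',on(t,(275,115),200).round())
w=F['wrist'];print(-np.array(w['R']).T@np.array(w['t']))
E
```

```text
rig [649. 274.   8.]
rig [588.  37.   8.]
rig [440.  74.   8.]
rig [500. 310.   8.]
tray [564. 245.  20.] piv [537. 141.  50.]
wide [ 515. -134.   76.] narrow [ 455. -232.   76.]
cup [ 613. -111.   61.] can [783. -21. 200.]
[ 308.91888465 -545.94004959  372.60504647]
```

View pics/crop1.png

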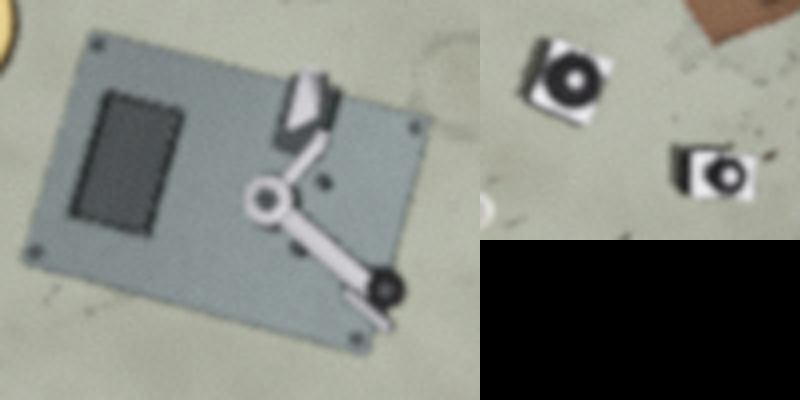

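View pics/wrist0.png

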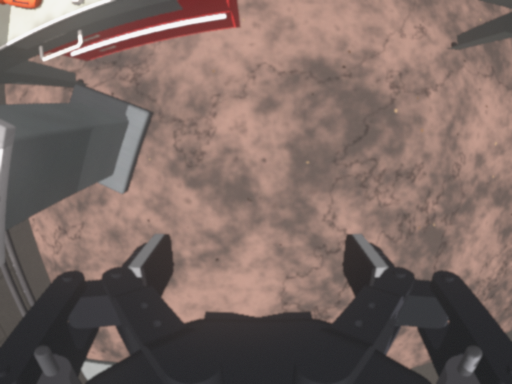

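The zoomed top view puts the rig yaw near -0.25. The wide block's top is at crop (570,82) with yaw about -0.43, and the narrow block's at (722,175) with yaw about 0. The wrist view shows only floor and the cart so far. I'll move towards the narrow block.

Emit:
step_arm(motion=[{"claw": 85, "delta_pos": [32, -23, 0], "turn": 0}, {"claw": 85, "delta_pos": [32, -23, 0], "turn": 0}, {"claw": 85, "delta_pos": [32, -23, 0], "turn": 0}, {"claw": 85, "delta_pos": [32, -23, 0], "turn": 0}, {"claw": 85, "delta_pos": [32, -23, 0], "turn": 0}, {"claw": 85, "delta_pos": [32, -23, 0], "turn": 0}, {"claw": 85, "delta_pos": [32, -23, 0], "turn": 0}, {"claw": 85, "delta_pos": [32, -23, 0], "turn": 0}])

```text
clock: 0.82
eef_pos: [410.7, -301.1, 209.4]
tcp_rot: [-3.142, -0.0, 0.409]
contact_force: [0.5, -0.7, 0.4]
opening: 0.996
grasp_force: 0.0
```

Emit:
step_arm(motion=[{"claw": 85, "delta_pos": [32, -23, 0], "turn": 0}, {"claw": 85, "delta_pos": [32, -23, 0], "turn": 0}, {"claw": 85, "delta_pos": [0, 0, 0], "turn": 0.12}, {"claw": 85, "delta_pos": [0, 0, 0], "turn": 0.12}, {"claw": 85, "delta_pos": [0, 0, 0], "turn": 0.12}, {"claw": 85, "delta_pos": [0, 0, 0], "turn": 0.05}, {"claw": 85, "delta_pos": [0, 0, 0], "turn": 0}, {"claw": 85, "delta_pos": [0, 0, 0], "turn": 0}])

```text
clock: 1.48
eef_pos: [450.6, -235.2, 209.3]
tcp_rot: [-3.141, 0.0, 0.001]
contact_force: [0.7, 0.1, 0.2]
opening: 0.997
grasp_force: 0.0
```

Run:
```python
from rig import *
from h import *;import pickle
s=sense();print(s['clock'],s['eef_pos'],s['tcp_rot'])
w=grab_frame('wrist');pickle.dump(w,open('w1.pkl','wb'));cv2.imwrite('pics/w1.png',w['img'][:,:,::-1])
# bright block tops
im=w['img'];m=(im.min(2)>200).astype(np.uint8)
n,l,st,c=cv2.connectedComponentsWithStats(m)
for i in range(1,n):
    if st[i,4]>300:
        cn=cv2.findContours((l==i).astype(np.uint8),0,2)[0][0]
        P=np.array([on(w,p[0],55,wray)[:2] for p in cn],np.float32)
        print(st[i],cv2.minAreaRect(P))
```

```text
1.4833 [ 450.56304905 -235.1577825   209.25669277] [-3.14146975e+00  2.19167800e-04  9.31760688e-04]
[ 139    0   43   62 1258] ((619.7070922851562, -127.50405883789062), (75.7830810546875, 47.66069030761719), 7.712982177734375)
[173  85 339 193 879] ((455.00543212890625, -355.019287109375), (9.686492919921875, 533.3697509765625), 29.93069076538086)
```

View pics/w1.png

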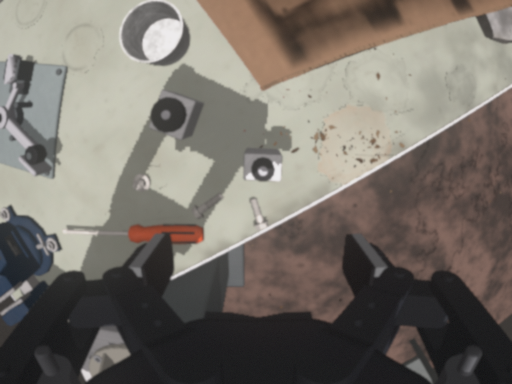

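The wrist view shows the wide block around (172,117), the narrow block around (263,166), the cup at (152,32) and the rig at the far left. I'll zoom in for the corners.

Run:
```python
from h import *;import pickle
w=pickle.load(open('w1.pkl','rb'));im=w['img']
a=cv2.resize(im[85:150,140:215],None,fx=5,fy=5,interpolation=cv2.INTER_CUBIC)
b=cv2.resize(im[135:200,230:305],None,fx=5,fy=5,interpolation=cv2.INTER_CUBIC)
c=np.hstack([a,b]);cv2.imwrite('pics/crop2.png',c[:,:,::-1])
```

```text
(no output)
```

View pics/crop2.png

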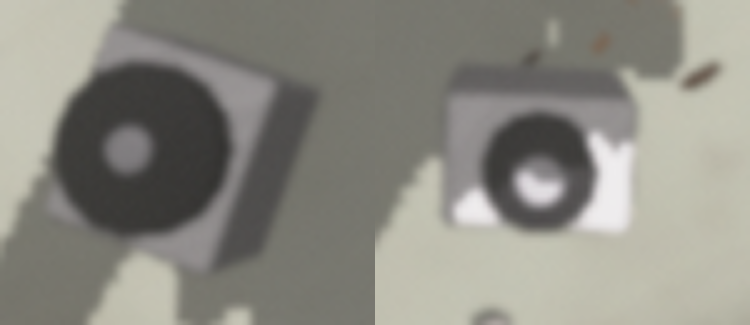

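Top-face corners in the crop: wide at (108,22), (275,80), (210,272), (47,210); narrow at (447,97), (635,103), (630,233), (445,225).

Run:
```python
from h import *;import pickle
w=pickle.load(open('w1.pkl','rb'))
for nm,C,o in(('wide',[(108,22),(275,80),(210,272),(47,210)],(140,85)),('nar',[(72,97),(260,103),(255,233),(70,225)],(230,135))):
    P=np.array([on(w,((x+.5)/5-.5+o[0],(y+.5)/5-.5+o[1]),55,wray)[:2] for x,y in C])
    e=np.roll(P,-1,0)-P
    print(nm,P.mean(0).round(1),np.hypot(*e.T).round(1),np.arctan2(e[:,1],e[:,0]).round(3))
```

```text
wide [ 519.1 -139.8] [40.5 44.2 40.7 43.9] [-1.949  2.782  1.185 -0.363]
nar [ 458.5 -239. ] [40.6 28.9 40.7 28.3] [-1.602  3.12   1.527 -0.025]
```

Emit:
step_arm(motion=[{"claw": 85, "delta_pos": [7, 3, 20], "turn": 0.03}, {"claw": 85, "delta_pos": [0, 0, 35], "turn": 0}, {"claw": 85, "delta_pos": [0, 0, 35], "turn": 0}, {"claw": 85, "delta_pos": [0, 0, 35], "turn": 0}, {"claw": 85, "delta_pos": [0, 0, 30], "turn": 0}, {"claw": 85, "delta_pos": [0, 0, 22], "turn": 0}, {"claw": 85, "delta_pos": [0, 0, 0], "turn": 0}, {"claw": 60, "delta_pos": [0, 0, 0], "turn": 0}], force=40)

```text
clock: 2.2
eef_pos: [456.9, -238.0, 31.8]
tcp_rot: [-3.14, 0.002, -0.03]
contact_force: [0.5, -0.2, -0.1]
opening: 0.876
grasp_force: 0.0
```

Emit:
step_arm(motion=[{"claw": 40, "delta_pos": [0, 0, 0], "turn": 0}, {"claw": 35, "delta_pos": [0, 0, 0], "turn": 0}, {"claw": 30, "delta_pos": [0, 0, 0], "turn": 0}, {"claw": 30, "delta_pos": [0, 0, 0], "turn": 0}, {"claw": 30, "delta_pos": [0, 0, 0], "turn": 0}, {"claw": 30, "delta_pos": [0, 0, 0], "turn": 0}])

```text
clock: 2.7
eef_pos: [457.9, -238.4, 32.9]
tcp_rot: [3.141, -0.001, -0.031]
contact_force: [-0.3, -0.0, 0.4]
opening: 0.35
grasp_force: 0.0
```

Run:
```python
from rig import *
from h import *
s=sense();print(s['opening'],s['grasp_force'])
w=grab_frame('wrist')['img'];t=grab_frame('side');print(proj(t,(457,-238,45)))
a=t['img'][90:180,190:300];a=cv2.resize(a,(469,384),interpolation=cv2.INTER_CUBIC)
cv2.imwrite('pics/g1.png',cv2.resize(np.hstack([w,a]),(800,313))[:,:,::-1])
```

```text
0.34971275237863586 0.0
[247.65401808 116.93535469]
```

View pics/g1.png

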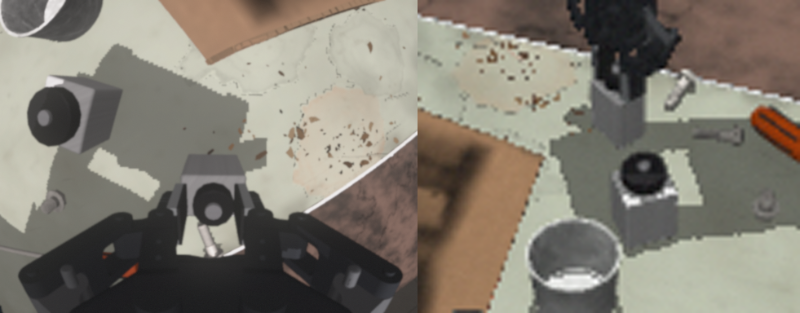

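The narrow block stands ahead of the closed fingers: its top is around wrist (213,200) in the 0.78-scale view, and the screw shows between the fingers. So the fingers closed behind it. I'll locate the block and the fingers.

Run:
```python
from rig import *
from h import *;import pickle
w=grab_frame('wrist');pickle.dump(w,open('w2.pkl','wb'))
s=sense();print(s['eef_pos'])
for X in [(458,-238,43),(458,-223,43),(458,-223,24),(458,-253,24),(479,-238,55)]:print(X,proj(w,X,True).round(1))
a=cv2.resize(w['img'][160:340,170:370],None,fx=3,fy=3,interpolation=cv2.INTER_CUBIC)
cv2.imwrite('pics/g2.png',a[:,:,::-1])
```

```text
[ 457.82416675 -238.35709439   32.6986832 ]
(458, -238, 43) [259.6 234.2]
(458, -223, 43) [232.9 234.9]
(458, -223, 24) [235.3 222.9]
(458, -253, 24) [283.5 221.4]
(479, -238, 55) [258.5 205. ]
```

View pics/g2.png

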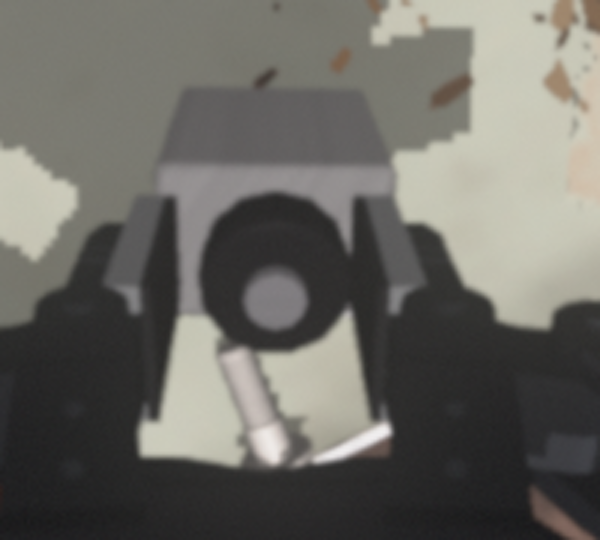

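The closed fingers straddle the roller and sit above the block top: the roller is between the pads, and the opening reads 30 mm with no force. So the real fingertips are higher than the geometry suggests. I'll open and lower in small steps, watching the force.

Emit:
step_arm(motion=[{"claw": 85, "delta_pos": [0, 0, 0], "turn": 0}, {"claw": 85, "delta_pos": [0, 0, 0], "turn": 0}, {"claw": 85, "delta_pos": [0, 0, 0], "turn": 0}, {"claw": 85, "delta_pos": [0, 0, 0], "turn": 0}, {"claw": 85, "delta_pos": [0, 0, 0], "turn": 0}, {"claw": 85, "delta_pos": [0, 0, 4], "turn": 0}, {"claw": 85, "delta_pos": [0, 0, 4], "turn": 0}, {"claw": 85, "delta_pos": [0, 0, 4], "turn": 0}])

```text
clock: 3.52
eef_pos: [457.6, -238.2, 19.9]
tcp_rot: [-3.142, 0.0, -0.031]
contact_force: [-0.2, 0.7, -1.1]
opening: 0.995
grasp_force: 0.0
```

Run:
```python
from rig import *
from h import *
import pickle
s=sense();print(s['eef_pos'],s['opening'],s['contact_force'])
w=grab_frame('wrist');t=grab_frame('top');sd=grab_frame('side')
pickle.dump((w,t,sd),open('w3.pkl','wb'))
a=cv2.resize(w['img'],(512,384));b=cv2.resize(sd['img'][95:145,220:275],(288,262),interpolation=cv2.INTER_CUBIC)
c=np.zeros((384,800,3),np.uint8);c[:,:512]=a;c[:262,512:]=b
cv2.imwrite('pics/g3.png',c[:,:,::-1])
print(proj(sd,(458,-238,0)),proj(sd,(458,-238,55)))
```

```text
[ 457.59424866 -238.2212189    19.91018648] 0.9945927550504355 [-0.19369366  0.69708717 -1.12018867]
[247.60438651 127.55206357] [247.36486817 114.68972654]
```

View pics/g3.png

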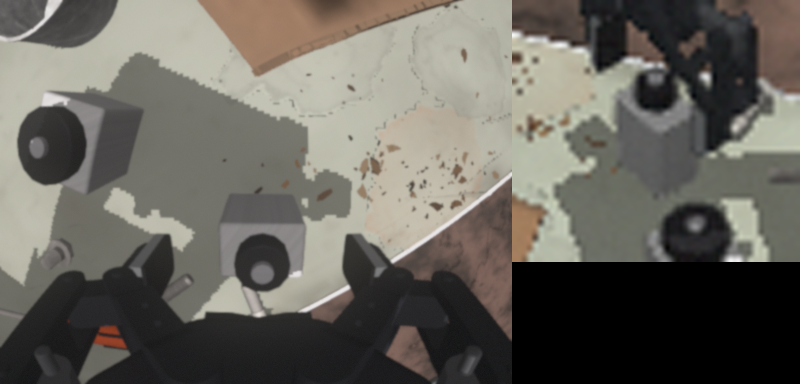

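In the side crop the block stands upright where estimated. The open fingers are either side of it, with tips near px (256.8,123.6) and (237.7,107.4).

Run:
```python
from h import *;import pickle
w,t,sd=pickle.load(open('w3.pkl','rb'))
for y in(-188,-196,-280,-288):
    for z in(0,12,25,40):print(y,z,proj(sd,(458,y,z)).round(1),proj(w,(458,y,z),True).round(1))
```

```text
-188 0 [258.4 136.2] [184.9 217.5]
-188 12 [258.4 133.5] [180.6 223.9]
-188 25 [258.5 130.5] [175.4 231.8]
-188 40 [258.5 127. ] [168.5 242.2]
-196 0 [256.7 134.8] [196.4 217.3]
-196 12 [256.7 132.1] [192.8 223.8]
-196 25 [256.7 129.1] [188.3 231.7]
-196 40 [256.7 125.6] [182.4 242.2]
-280 0 [238.8 120.5] [322.6 213.4]
-280 12 [238.7 117.8] [326.5 219.6]
-280 25 [238.5 114.7] [331.3 227.3]
-280 40 [238.4 111.2] [337.6 237.5]
-288 0 [237.1 119.2] [334.2 212.9]
-288 12 [237.  116.4] [338.7 219.1]
-288 25 [236.9 113.4] [344.3 226.6]
-288 40 [236.7 109.9] [351.6 236.7]
```

Emit:
step_arm(motion=[{"claw": 85, "delta_pos": [0, 0, 4], "turn": 0}, {"claw": 85, "delta_pos": [0, 0, 4], "turn": 0}, {"claw": 85, "delta_pos": [0, 0, 4], "turn": 0}, {"claw": 85, "delta_pos": [0, 0, 3], "turn": 0}, {"claw": 85, "delta_pos": [0, 0, 0], "turn": 0}])

```text
clock: 4.08
eef_pos: [457.2, -238.0, 4.6]
tcp_rot: [-3.141, 0.001, -0.031]
contact_force: [-0.4, 0.6, -0.2]
opening: 0.992
grasp_force: 0.0
```

Emit:
step_arm(motion=[{"claw": 50, "delta_pos": [0, 0, 0], "turn": 0}, {"claw": 30, "delta_pos": [0, 0, 0], "turn": 0}, {"claw": 30, "delta_pos": [0, 0, 0], "turn": 0}, {"claw": 30, "delta_pos": [0, 0, 0], "turn": 0}, {"claw": 30, "delta_pos": [0, 0, 0], "turn": 0}, {"claw": 30, "delta_pos": [0, 0, 0], "turn": 0}])

```text
clock: 4.58
eef_pos: [458.0, -238.5, 5.8]
tcp_rot: [3.141, -0.001, -0.031]
contact_force: [-0.5, -0.7, 4.9]
opening: 0.486
grasp_force: 41.2
```

Emit:
step_arm(motion=[{"claw": 30, "delta_pos": [0, 0, -20], "turn": 0}, {"claw": 30, "delta_pos": [0, 0, -35], "turn": 0}, {"claw": 30, "delta_pos": [0, 0, -35], "turn": 0}, {"claw": 30, "delta_pos": [0, -15, -30], "turn": 0}, {"claw": 30, "delta_pos": [0, -30, 0], "turn": 0}, {"claw": 30, "delta_pos": [1, -35, 0], "turn": 0}, {"claw": 30, "delta_pos": [1, -35, 0], "turn": 0}, {"claw": 30, "delta_pos": [1, -35, 0], "turn": 0}], force=60)

```text
clock: 5.25
eef_pos: [464.8, -87.0, 125.4]
tcp_rot: [-3.141, 0.0, -0.032]
contact_force: [-0.2, -0.1, -1.8]
opening: 0.48
grasp_force: 63.0
```

Emit:
step_arm(motion=[{"claw": 30, "delta_pos": [1, -40, 0], "turn": 0}, {"claw": 30, "delta_pos": [1, -40, 0], "turn": 0}, {"claw": 30, "delta_pos": [1, -40, 0], "turn": 0}, {"claw": 30, "delta_pos": [1, -40, 0], "turn": 0}, {"claw": 30, "delta_pos": [1, -40, 0], "turn": 0}, {"claw": 30, "delta_pos": [1, -40, 0], "turn": 0}, {"claw": 30, "delta_pos": [0, -35, 0], "turn": 0}, {"claw": 30, "delta_pos": [0, -30, 0], "turn": 0}])

```text
clock: 5.92
eef_pos: [480.2, 218.7, 125.1]
tcp_rot: [-3.141, 0.0, -0.03]
contact_force: [1.0, 0.1, -2.7]
opening: 0.48
grasp_force: 63.0
```

Emit:
step_arm(motion=[{"claw": 30, "delta_pos": [0, -25, 0], "turn": 0.11}, {"claw": 30, "delta_pos": [0, 0, 0], "turn": 0.11}, {"claw": 30, "delta_pos": [0, 0, 0], "turn": 0}, {"claw": 30, "delta_pos": [0, 0, 0], "turn": 0}, {"claw": 30, "delta_pos": [0, 0, 0], "turn": 0}])

```text
clock: 6.33
eef_pos: [481.2, 240.4, 125.1]
tcp_rot: [3.141, 0.001, -0.248]
contact_force: [0.7, -0.1, -2.6]
opening: 0.482
grasp_force: 62.9
```

Run:
```python
from rig import *
from h import *;import pickle
s=sense();print(s['clock'],s['eef_pos'],s['tcp_rot'],s['opening'],s['grasp_force'],s['contact_force'])
w=grab_frame('wrist');pickle.dump((w,s),open('w4.pkl','wb'));cv2.imwrite('pics/w4.png',w['img'][:,:,::-1])
# expected tray corners, from top-view estimate
c=np.array([544,174]);a=-.25;R=np.array([[np.cos(a),-np.sin(a)],[np.sin(a),np.cos(a)]])
for q in[(-45,42),(45,42),(45,98),(-45,98)]:
    p=c+R@np.array(q);print(p.round(),proj(w,(*p,28),True).round())
```

```text
6.3333 [481.17805879 240.41814346 125.07807116] [ 3.14084287e+00  6.64715693e-04 -2.48188821e-01] 0.48159001741314067 62.85015106201172 [ 0.70561041 -0.14104114 -2.62332723]
[511. 226.] [267. 152.]
[598. 204.] [267.  50.]
[612. 258.] [203.  52.]
[525. 280.] [204. 152.]
```

Run:
```python
from h import *;import pickle
w,s=pickle.load(open('w4.pkl','rb'));im=w['img'];g=cv2.cvtColor(im,cv2.COLOR_RGB2GRAY)
print(g[30:180:10,180:300:10])
def rep(f,g,roi,th,z,fn,lab):
    x0,y0,x1,y1=roi;m=np.zeros_like(g);m[y0:y1,x0:x1]=(g[y0:y1,x0:x1]<th)
    m=cv2.morphologyEx(m,cv2.MORPH_OPEN,np.ones((3,3)))
    n,l,st,c=cv2.connectedComponentsWithStats(m)
    i=1+np.argmax(st[1:,4]);cn=max(cv2.findContours((l==i).astype(np.uint8),0,1)[0],key=len)
    b=cv2.boxPoints(cv2.minAreaRect(cn));P=np.array([on(f,q,z,fn)[:2] for q in b])
    e=np.roll(P,-1,0)-P;print(lab,st[i],b.round(1).tolist(),P.mean(0).round(1),np.hypot(*e.T).round(1),np.arctan2(e[:,1],e[:,0]).round(3))
rep(w,g,(170,20,300,185),85,28,wray,'wr')
t=pickle.load(open('f0.pkl','rb'))['top'];gt=cv2.cvtColor(t['img'],cv2.COLOR_RGB2GRAY);print(gt[185:240:5,150:205:5])
rep(t,gt,(155,185,195,235),100,28,ray,'top')
```

```text
[[158 169 169 168 168 167 165 167 166 167 168 169]
 [172 170 170 168 164 166 167 166 169 168 169 169]
 [171 172 118 112  99  92  85  79 114 167 168 169]
 [171 171 106 122 124 125 123 125 121 167 170 170]
 [171 171  74  80 121 124 122 125 120 170 170 169]
 [173 170  73  79  80 114 123 125 116 172 169 172]
 [162 107  73  77  78  78 102 125 117 169 170 173]
 [109 106  73  76  78  77  75 118 118 169 171 170]
 [106 106  70  76  76  76  75  78 116 172 171 171]
 [106 104  74  74  75  74  75  78  76 169 169 172]
 [105 106  74  74  74  74  75  77  76 168 171 174]
 [104 104  75  73  75  74  73  76  74 103 170 170]
 [104 103  94  93  97  98  99 100 101 104 111 106]
 [102 102 100 100 100 101  99 101 102 102 104 105]
 [101 103 102 101 102 100 102 101 102 102 104 104]]
wr [ 199   64   63   86 3994] [[199.0, 64.0], [261.0, 64.0], [261.0, 149.0], [199.0, 149.0]] [558.1 247.7] [54.2 75.2 55.3 76.1] [-1.847  2.893  1.313 -0.263]
[[175 170 171 136 135 132 136 133 131 133 149]
 [172 173 171 135 133 131 133 132 136 135 137]
 [175 177 169 136  75  70  75 112 135 138 138]
 [177 179 155 139  55  77  84  78  78 135 138]
 [177 173 134 133  79  84  82  80 134 140 141]
 [170 173 137 105  80  81  80  70 144 143 146]
 [176 156 137  56  83  80  82  66 142 141 143]
 [179 140 134  70  84  82  84 113 143 142 141]
 [178 135 132 112  78  77  79 137 143 148 147]
 [171 130 135 136 139 134 133 141 141 143 146]
 [150 125 134 135 137 140 140 140 139 145 147]]
top [162 193  29  36 712] [[161.0, 223.39999389648438], [170.8000030517578, 191.39999389648438], [191.5, 197.8000030517578], [181.60000610351562, 229.6999969482422]] [562.1 242.2] [90.8 59.8 90.6 59.2] [-0.249 -1.849  2.886  1.296]
```

Run:
```python
from h import *;import pickle
w,s=pickle.load(open('w4.pkl','rb'));g=cv2.cvtColor(w['img'],cv2.COLOR_RGB2GRAY)
for r in(75,100,125,140):print(r,g[r,190:206],g[r,254:276])
for c in(210,230,250):print(c,g[36:60,c],g[138:156,c])
```

```text
75 [171 171 168 158 136 115 105  97  87  80  75  65  61  65  75  80] [126 121 108  97 101 113 122 137 157 167 169 170 170 171 171 171 172 170
 170 169 170 169]
100 [106 106 106 106 105 104 104 100  88  78  73  64  57  59  66  76] [128 123 111  97  94 107 118 133 155 167 170 170 169 167 169 169 169 170
 170 171 171 173]
125 [105 104 104 104 103 105 104 102  96  82  73  67  57  52  59  67] [ 77  77  77  77  74  74  75  82  93 102 104 113 133 155 167 169 168 169
 171 171 170 171]
140 [104 102 102 102 102 102 101  99  95  84  75  69  60  53  56  63] [ 75  76  76  75  70  70  74  81  93 100 101 102 102 103 103 104 103 104
 105 109 124 141]
210 [168 169 168 168 168 167 167 166 167 167 165 159 142 125 112  92  73  71
  88 108 118 121 121 121] [ 73  73  73  74  73  70  66  62  67  71  73  82  93  98 100 101 100 100]
230 [165 166 166 166 166 167 167 167 168 166 162 146 127 111  92  71  67  87
 112 123 124 124 124 123] [ 74  73  74  73  74  70  64  63  70  72  77  90  98  99  99 100 101 101]
250 [167 166 165 166 166 165 167 167 166 162 151 132 117 100  79  67  78 100
 117 123 124 125 125 124] [ 76  77  76  77  75  69  64  67  73  76  83  93 100 101  99  99 100 100]
```

Run:
```python
from h import *;import pickle
w,s=pickle.load(open('w4.pkl','rb'))
for z in(28,8):
    P=np.array([on(w,q,z,wray)[:2] for q in[(198.3,48.8),(261.5,46.6),(262,148.3),(199,149.8)]])
    e=np.roll(P,-1,0)-P;print(z,P.mean(0).round(1),np.hypot(*e.T).round(1),np.arctan2(e[:,1],e[:,0]).round(3))
print(-np.array(w['R']).T@w['t'])
```

```text
28 [565.3 245.7] [55.3 90.4 56.2 90.9] [-1.814  2.898  1.337 -0.253]
8 [566.8 247.2] [59.6 97.3 60.5 97.9] [-1.814  2.898  1.337 -0.253]
[545.26856539 225.93579462 288.90118628]
```

Run:
```python
from h import *;import pickle
w,s=pickle.load(open('w4.pkl','rb'));g=cv2.cvtColor(w['img'],cv2.COLOR_RGB2GRAY)
p=s['eef_pos'];a=s['tcp_rot'][2]
for x in(10,15,20):
    for h in(-6,49):
        X=p+np.array([np.cos(a)*x,np.sin(a)*x,h]);print(x,h,proj(w,X,True).round(1))
for c in(235,240,280):print(c,g[170:250,c])
```

```text
10 -6 [260.4 208. ]
10 49 [261.6 248. ]
15 -6 [260.4 200. ]
15 49 [261.6 237.4]
20 -6 [260.4 191.9]
20 49 [261.7 226.4]
235 [101 101 101 101 101 102 102 101 101 100 101 101 102  98  95  95 106 118
 124 132 147 163 178 193 202 202 202 201 200 192 166 129 104 100 101 100
 100 101 101 101 101 101 101 102 103 102 102 103 103 103 104 102 103 103
 103 103 102 102 103 103 103 102 102 103 107 116 128 136 142 144 147 147
 147 147 148 147 146 148 148 148]
240 [102 101 101 102 102 101 101 100 100 100 101 101 101  99  96  96 106 119
 136 164 190 200 202 201 202 201 198 197 197 189 162 126 103 100 100 100
  99 100 101 101 100 100 100 101 100 100 100  99 100  99  99  99 100  99
  99  99  99  99 100  99  99 100 100 100 104 113 125 136 143 146 147 149
 148 149 147 148 148 148 148 149]
280 [104 102 104 103 103 103 103 104 103 104 103 104 104 104 103 109 117 122
 122 122 123 122 122 122 122 121 122 121 121 118 113 105 100  99 100 100
 101 100 100 100 101 100 102 101 101 101 101 102 101 100 101 101 101 101
 100 101 101  99 100 100  99  99  99  99 104 116 130 142 147 149 150 151
 150 150 150 150 151 150 150 150]
```

Emit:
step_arm(motion=[{"claw": 30, "delta_pos": [25, -6, 0], "turn": 0}, {"claw": 30, "delta_pos": [35, -8, 0], "turn": 0}, {"claw": 30, "delta_pos": [30, -7, 5], "turn": 0}, {"claw": 30, "delta_pos": [13, -4, 25], "turn": 0}, {"claw": 30, "delta_pos": [0, 0, 30], "turn": 0}, {"claw": 30, "delta_pos": [0, 0, 20], "turn": 0}, {"claw": 30, "delta_pos": [0, 0, 0], "turn": 0}, {"claw": 30, "delta_pos": [0, 0, 0], "turn": 0}])

```text
clock: 7.05
eef_pos: [586.7, 238.7, 44.5]
tcp_rot: [3.14, 0.002, -0.251]
contact_force: [0.4, -0.5, -1.3]
opening: 0.481
grasp_force: 62.7
```

Run:
```python
from rig import *
s=sense();p=s['eef_pos'];a=s['tcp_rot'][2];import numpy as np
T=np.array([587.8,239.1])-p[:2];print(p,s['tcp_rot'],T@[np.cos(a),np.sin(a)],T@[np.sin(a),-np.cos(a)],s['contact_force'])
```

```text
[586.73570805 238.65056008  44.53200048] [ 3.13987902e+00  2.31577413e-03 -2.51030821e-01] 0.9192916705178514 -0.6997259599825039 [ 0.38925513 -0.53005494 -1.33099362]
```

Emit:
step_arm(motion=[{"claw": 30, "delta_pos": [1, -1, 6], "turn": 0}, {"claw": 30, "delta_pos": [0, 0, 6], "turn": 0}, {"claw": 30, "delta_pos": [0, 0, 5], "turn": 0}, {"claw": 30, "delta_pos": [0, 0, 4], "turn": 0}, {"claw": 30, "delta_pos": [0, 0, 3], "turn": 0}, {"claw": 30, "delta_pos": [0, 0, 2], "turn": 0}, {"claw": 30, "delta_pos": [0, 0, 0], "turn": 0}])

```text
clock: 7.63
eef_pos: [588.5, 240.5, 19.0]
tcp_rot: [3.141, 0.0, -0.251]
contact_force: [0.1, -0.4, -2.4]
opening: 0.479
grasp_force: 62.8
```

Emit:
step_arm(motion=[{"claw": 30, "delta_pos": [0, 0, 1], "turn": 0}, {"claw": 30, "delta_pos": [0, 0, 1], "turn": 0}, {"claw": 30, "delta_pos": [0, 0, 0], "turn": 0}])

```text
clock: 7.88
eef_pos: [589.0, 240.7, 17.9]
tcp_rot: [-3.141, -0.0, -0.251]
contact_force: [-1.3, -0.3, 1.9]
opening: 0.48
grasp_force: 63.3
```

Emit:
step_arm(motion=[{"claw": 50, "delta_pos": [0, 0, 0], "turn": 0}, {"claw": 60, "delta_pos": [0, 0, 0], "turn": 0}, {"claw": 75, "delta_pos": [0, 0, 0], "turn": 0}, {"claw": 85, "delta_pos": [0, 0, -5], "turn": 0}, {"claw": 85, "delta_pos": [0, 0, -25], "turn": 0}, {"claw": 85, "delta_pos": [0, 0, -35], "turn": 0}, {"claw": 85, "delta_pos": [0, 0, -35], "turn": 0}, {"claw": 85, "delta_pos": [0, 0, -15], "turn": 0}])

```text
clock: 8.55
eef_pos: [590.9, 241.4, 137.4]
tcp_rot: [-3.138, -0.004, -0.251]
contact_force: [1.6, 0.7, -0.1]
opening: 0.996
grasp_force: 0.0
```

Emit:
step_arm(motion=[{"claw": 85, "delta_pos": [2, 20, 0], "turn": 0}, {"claw": 85, "delta_pos": [3, 40, 0], "turn": 0}, {"claw": 85, "delta_pos": [3, 40, 0], "turn": 0}, {"claw": 85, "delta_pos": [3, 40, 0], "turn": 0}, {"claw": 85, "delta_pos": [3, 40, 0], "turn": 0}, {"claw": 85, "delta_pos": [3, 40, 0], "turn": 0}, {"claw": 85, "delta_pos": [3, 40, 0], "turn": 0}, {"claw": 85, "delta_pos": [3, 40, 0], "turn": 0}])

```text
clock: 9.22
eef_pos: [536.0, -57.5, 133.0]
tcp_rot: [-3.141, -0.001, -0.251]
contact_force: [0.8, 0.5, 0.1]
opening: 0.995
grasp_force: 0.0
```

Emit:
step_arm(motion=[{"claw": 85, "delta_pos": [2, 40, 0], "turn": 0}, {"claw": 85, "delta_pos": [2, 36, 0], "turn": 0}, {"claw": 85, "delta_pos": [0, 0, 0], "turn": 0.12}, {"claw": 85, "delta_pos": [0, 0, 0], "turn": 0}, {"claw": 85, "delta_pos": [0, 0, 0], "turn": 0}, {"claw": 85, "delta_pos": [0, 0, 0], "turn": 0}])

```text
clock: 9.72
eef_pos: [521.7, -129.6, 132.6]
tcp_rot: [-3.141, -0.0, -0.368]
contact_force: [0.4, -0.4, -0.3]
opening: 0.993
grasp_force: 0.0
```

```bash
cat > go.py <<'E'
import sys,numpy as np
from rig import *
s=sense();p=s['eef_pos'];a=s['tcp_rot'][2]
T=np.array([float(sys.argv[1]),float(sys.argv[2])])-p[:2];print(s['clock'],p.round(1),a.round(3),'tool dx,dy',T@[np.cos(a),np.sin(a)],T@[np.sin(a),-np.cos(a)],s['contact_force'].round(1),s['opening'],s['grasp_force'])
E
python3 go.py 518.5 -140
python3 - <<'E'
from rig import *
from h import *
w=grab_frame('wrist');g=cv2.cvtColor(w['img'],cv2.COLOR_RGB2GRAY)
a=-.372;R=np.array([[np.cos(a),-np.sin(a)],[np.sin(a),np.cos(a)]])
for q in[(23,21),(23,-21),(-23,-21),(-23,21)]:
    print(proj(w,(*(np.array([518.5,-140])+R@q),55),True).round(1))
c=proj(w,(*(np.array([518.5,-140])+R@[23,0]),55),True).astype(int);print(c)
for d in(-35,-28,28,35):print(c[0]+d,g[c[1]-20:c[1]+20,c[0]+d])
for d in(4,50):print(c[1]+d,g[c[1]+d,c[0]-60:c[0]-25],g[c[1]+d,c[0]+25:c[0]+60])
E
```

```text
9.7167 [ 521.7 -129.6  132.6] -0.368 tool dx,dy 0.7283960549921127 10.829072952932687 [ 0.4 -0.4 -0.3] 0.9933694549875519 0.0
[247.5 164.7]
[298.2 165.1]
[296.2 217.5]
[247.8 217.5]
[272 164]
237 [102 101 101 101 101 100 101 101 101 102 101 102 100 101 101 102 101 102
 101 102 100 101 101 102 102 102 102 102 101 102 103 101 103 101 102 101
 101 101 100 100]
244 [101 101 102 101 101 100 101 102 101 101 102 100 100 101 100 100 101 101
 101 102 101 101 102 101 100 100  99  99  99 100 100 100 100 100 100 100
 100 101 101 100]
300 [173 173 173 172 172 171 170 169 163 148 135 136 149 157 153 141 132 127
 137 146 140 136 145 157 158 151 139 135 141 150 154 151 152 162 168 170
 170 171 171 171]
307 [174 174 173 172 172 172 173 172 173 173 173 173 173 173 173 173 173 172
 173 173 174 173 172 173 172 171 172 172 172 172 173 172 171 172 172 172
 172 172 172 172]
168 [102 101 102 102 102 102 102 101 102 102 102 101 102 101 100 101 101 101
 102 102 102 102 102 102 102 102 102 102 101 100 101 100 100 100 100] [106 113 136 158 169 171 172 172 172 172 172 174 173 173 174 173 173 173
 174 174 173 173 173 174 174 173 173 172 172 172 172 173 172 173 172]
214 [166 167 167 168 168 167 168 167 167 167 167 167 166 162 149 127 110 102
 101 101 101 101 101 101 101 102 102 101 100 101 101 101 101 100 100] [171 171 172 171 171 171 172 171 171 171 171 171 172 171 170 171 171 171
 169 170 171 171 171 171 171 171 172 172 171 171 173 171 172 171 171]
```

Emit:
step_arm(motion=[{"claw": 85, "delta_pos": [1, 11, 0], "turn": 0}, {"claw": 85, "delta_pos": [0, 0, 25], "turn": 0}, {"claw": 85, "delta_pos": [0, 0, 35], "turn": 0}, {"claw": 85, "delta_pos": [0, 0, 35], "turn": 0}, {"claw": 85, "delta_pos": [0, 0, 22], "turn": 0}, {"claw": 85, "delta_pos": [0, 0, 10], "turn": 0}, {"claw": 85, "delta_pos": [0, 0, 0], "turn": 0}, {"claw": 70, "delta_pos": [0, 0, 0], "turn": 0}], force=40)

```text
clock: 10.43
eef_pos: [518.7, -140.9, 5.7]
tcp_rot: [3.142, 0.0, -0.37]
contact_force: [0.4, -0.1, 0.5]
opening: 0.878
grasp_force: 0.0
```

Emit:
step_arm(motion=[{"claw": 55, "delta_pos": [0, 0, 0], "turn": 0}, {"claw": 30, "delta_pos": [0, 0, 0], "turn": 0}, {"claw": 30, "delta_pos": [0, 0, 0], "turn": 0}, {"claw": 30, "delta_pos": [0, 0, 0], "turn": 0}, {"claw": 30, "delta_pos": [0, 0, 0], "turn": 0}, {"claw": 30, "delta_pos": [0, 0, 0], "turn": 0}])

```text
clock: 10.93
eef_pos: [519.6, -141.2, 7.0]
tcp_rot: [-3.141, -0.003, -0.371]
contact_force: [-1.2, 1.5, 7.5]
opening: 0.487
grasp_force: 40.1
```

Emit:
step_arm(motion=[{"claw": 30, "delta_pos": [0, 0, -20], "turn": 0}, {"claw": 30, "delta_pos": [0, 0, -35], "turn": 0}, {"claw": 30, "delta_pos": [0, 0, -35], "turn": 0}, {"claw": 30, "delta_pos": [0, 0, -35], "turn": 0}, {"claw": 30, "delta_pos": [-5, -18, 0], "turn": 0}, {"claw": 30, "delta_pos": [-10, -34, 0], "turn": 0}, {"claw": 30, "delta_pos": [-11, -36, 0], "turn": 0}, {"claw": 30, "delta_pos": [-11, -36, 0], "turn": 0}], force=60)

```text
clock: 11.6
eef_pos: [529.0, -11.0, 131.6]
tcp_rot: [-3.141, -0.002, -0.373]
contact_force: [0.8, 0.1, -2.6]
opening: 0.481
grasp_force: 63.5
```

Emit:
step_arm(motion=[{"claw": 30, "delta_pos": [-11, -36, 0], "turn": 0}, {"claw": 30, "delta_pos": [-11, -36, 0], "turn": 0}, {"claw": 30, "delta_pos": [-11, -36, 0], "turn": 0}, {"claw": 30, "delta_pos": [-11, -36, 0], "turn": 0}, {"claw": 30, "delta_pos": [-11, -36, 0], "turn": 0}, {"claw": 30, "delta_pos": [-11, -36, 0], "turn": 0}, {"claw": 30, "delta_pos": [-10, -25, 0], "turn": 0}, {"claw": 30, "delta_pos": [-2, -10, 0], "turn": 0}])

```text
clock: 12.27
eef_pos: [547.1, 254.1, 131.2]
tcp_rot: [-3.14, -0.001, -0.369]
contact_force: [-0.7, -0.9, -2.3]
opening: 0.479
grasp_force: 63.5
```

Emit:
step_arm(motion=[{"claw": 30, "delta_pos": [0, 0, 0], "turn": -0.12}, {"claw": 30, "delta_pos": [0, 0, 0], "turn": 0}, {"claw": 30, "delta_pos": [0, 0, 0], "turn": 0}, {"claw": 30, "delta_pos": [0, 0, 0], "turn": 0}, {"claw": 30, "delta_pos": [0, 0, 0], "turn": 0}])

```text
clock: 12.68
eef_pos: [547.4, 249.3, 130.6]
tcp_rot: [3.142, -0.0, -0.254]
contact_force: [-0.4, 0.2, -2.3]
opening: 0.479
grasp_force: 63.6
```

```bash
python3 go.py 549.7 249.8
python3 - <<'E'
from rig import *
from h import *;import pickle
s=sense();w=grab_frame('wrist');pickle.dump((w,s),open('w5.pkl','wb'));g=cv2.cvtColor(w['img'],cv2.COLOR_RGB2GRAY)
p=s['eef_pos'];a=s['tcp_rot'][2]
for x in(18,23,28):
    for h in(-7,48):
        X=p+np.array([np.cos(a)*x,np.sin(a)*x,h]);print(x,h,proj(w,X,True).round(1))
for c in(233,240,285):print(c,g[165:240,c])
E
```

```text
12.6833 [547.4 249.3 130.6] -0.254 tool dx,dy 2.150532989338883 -1.0298221818467246 [-0.4  0.2 -2.3] 0.4791782968771267 63.63790512084961
18 -7 [260.4 194.7]
18 48 [261.5 229.8]
23 -7 [260.4 186.6]
23 48 [261.6 218.6]
28 -7 [260.4 178.3]
28 48 [261.6 207.2]
233 [ 75  75  74  74  73  73  72  72  72  72  71  71  71  71  71  71  71  71
  69  71  69  70  69  69  74  84  96 100 102 102 103 102 102 103 102 103
 103 103 104 104 104 104 104 103 104 104 105 104 104 104 104 104 103 104
 105 107 117 129 139 147 152 154 156 157 158 157 158 156 154 152 151 149
 150 151 152]
240 [ 76  76  76  76  76  75  75  76  75  75  74  74  74  74  76  75  75  75
  75  75  74  75  74  75  79  88  98 101 103 103 102 102 102 103 101 102
 102 102 103 103 102 103 102 102 103 102 104 102 104 103 104 104 104 104
 105 108 118 131 143 152 156 156 157 155 153 151 151 149 150 152 153 154
 153 141 111]
285 [ 68  69  69  69  69  68  67  68  68  69  68  67  69  67  68  68  68  68
  66  68  66  67  68  67  71  78  91 101 105 105 105 105 104 106 105 104
 104 104 104 103 104 104 104 103 104 105 105 104 105 104 104 104 105 105
 105 106 115 128 143 150 154 154 156 156 158 159 158 157 157 157 156 157
 157 158 159]
```

Emit:
step_arm(motion=[{"claw": 30, "delta_pos": [3.5, -1, 10], "turn": 0}, {"claw": 30, "delta_pos": [0, 0, 30], "turn": 0}, {"claw": 30, "delta_pos": [0, 0, 30], "turn": 0}, {"claw": 30, "delta_pos": [0, 0, 15], "turn": 0}, {"claw": 30, "delta_pos": [0, 0, 0], "turn": 0}, {"claw": 30, "delta_pos": [0, 0, 0], "turn": 0}, {"claw": 30, "delta_pos": [0, 0, 0], "turn": 0}])

```text
clock: 13.32
eef_pos: [551.8, 250.5, 46.1]
tcp_rot: [-3.141, -0.001, -0.252]
contact_force: [0.6, 0.6, -3.1]
opening: 0.479
grasp_force: 63.4
```

```bash
python3 go.py 551.3 249.4
```

```text
13.3167 [551.8 250.5  46.1] -0.252 tool dx,dy -0.2325990933676888 1.1743059175440473 [ 0.6  0.6 -3.1] 0.47925218593797225 63.38396072387695
```

Emit:
step_arm(motion=[{"claw": 30, "delta_pos": [-0.5, 1.5, 5], "turn": 0}, {"claw": 30, "delta_pos": [0, 0, 6], "turn": 0}, {"claw": 30, "delta_pos": [0, 0, 6], "turn": 0}, {"claw": 30, "delta_pos": [0, 0, 4], "turn": 0}, {"claw": 30, "delta_pos": [0, 0, 3], "turn": 0}, {"claw": 30, "delta_pos": [0, 0, 2], "turn": 0}, {"claw": 30, "delta_pos": [0, 0, 0], "turn": 0}, {"claw": 30, "delta_pos": [0, 0, 0], "turn": 0}])

```text
clock: 13.98
eef_pos: [550.2, 249.1, 19.4]
tcp_rot: [-3.141, -0.0, -0.251]
contact_force: [-0.7, 0.3, -2.1]
opening: 0.48
grasp_force: 63.7
```

Emit:
step_arm(motion=[{"claw": 30, "delta_pos": [1, 0, 0], "turn": 0}, {"claw": 30, "delta_pos": [1, 0, 0], "turn": 0}, {"claw": 30, "delta_pos": [0, 0, 1], "turn": 0}, {"claw": 30, "delta_pos": [0, 0, 1], "turn": 0}, {"claw": 30, "delta_pos": [0, 0, 0], "turn": 0}])

```text
clock: 14.4
eef_pos: [552.4, 248.5, 19.1]
tcp_rot: [-3.141, -0.0, -0.251]
contact_force: [-5.6, -1.4, 17.9]
opening: 0.479
grasp_force: 65.9
```

Emit:
step_arm(motion=[{"claw": 45, "delta_pos": [0, 0, -1], "turn": 0}, {"claw": 55, "delta_pos": [0, 0, 0], "turn": 0}, {"claw": 75, "delta_pos": [0, 0, 0], "turn": 0}, {"claw": 85, "delta_pos": [0, 0, -5], "turn": 0}, {"claw": 85, "delta_pos": [0, 0, -25], "turn": 0}, {"claw": 85, "delta_pos": [0, 0, -35], "turn": 0}, {"claw": 85, "delta_pos": [0, 0, -35], "turn": 0}, {"claw": 85, "delta_pos": [0, 0, -35], "turn": 0}])

```text
clock: 15.07
eef_pos: [551.6, 248.3, 154.8]
tcp_rot: [3.141, 0.001, -0.251]
contact_force: [1.3, 0.7, -1.4]
opening: 0.996
grasp_force: 0.0
```

Emit:
step_arm(motion=[{"claw": 85, "delta_pos": [-20, 20, 0], "turn": 0}, {"claw": 60, "delta_pos": [-25, 30, 0], "turn": 0}, {"claw": 30, "delta_pos": [-25, 30, 0], "turn": 0}, {"claw": 0, "delta_pos": [-20, 20, 0], "turn": 0}, {"claw": 0, "delta_pos": [0, 0, 0], "turn": 0}, {"claw": 0, "delta_pos": [0, 0, 0], "turn": 0}, {"claw": 0, "delta_pos": [0, 0, 0], "turn": 0}, {"claw": 0, "delta_pos": [0, 0, 0], "turn": 0}])

```text
clock: 15.73
eef_pos: [441.3, 174.7, 153.8]
tcp_rot: [-3.141, -0.001, -0.251]
contact_force: [0.0, -0.5, 0.2]
opening: 0.007
grasp_force: 0.0
```

Run:
```python
from rig import *
from h import *;import pickle
s=sense();print(s['clock'],s['eef_pos'],s['tcp_rot'],s['opening'])
t=grab_frame('top');w=grab_frame('wrist');sd=grab_frame('side');pickle.dump((t,w,sd,s),open('w6.pkl','wb'))
A=cv2.resize(t['img'][170:270,145:265],None,fx=3.2,fy=3.2,interpolation=cv2.INTER_CUBIC)
B=cv2.resize(sd['img'][165:285,265:390],None,fx=3.2,fy=3.2,interpolation=cv2.INTER_CUBIC)
C=cv2.resize(w['img'],None,fx=.55,fy=.55)
c=np.zeros((600,800,3),np.uint8);c[:320,:384]=A;c[:384,384:784]=B;c[384:384+C.shape[0],:C.shape[1]]=C
cv2.imwrite('pics/all.png',c[:,:,::-1])
cc=np.array([546.5,177]);a=-.251
def rg(x,y):return cc+np.array([x*np.cos(a)-y*np.sin(a),x*np.sin(a)+y*np.cos(a)])
for b,l in((.45,'rest'),(-.1,'click'),(-.22,'held'),(-.27,'stop')):
    # arm direction leaning b to -x from rig -y
    d=np.array([-np.sin(b),-np.cos(b)]);n=np.array([-np.cos(b),np.sin(b)])
    q=np.array([0,-35])+100*d+15*n
    print(l,'pad',rg(*q).round(1),'face normal',rg(*(q+n))-rg(*q))
print('piv',rg(0,-35))
```

```text
15.7333 [441.33238513 174.65459489 153.76861511] [-3.14071125e+00 -1.14402414e-03 -2.51069011e-01] 0.0068608410411498035
rest pad [461.8  76.4] face normal [-0.76419759  0.64498221]
click pad [507.9  46.5] face normal [-0.98862115  0.15042683]
held pad [519.7  43.6] face normal [-0.99951954  0.03099504]
stop pad [524.7  42.8] face normal [-0.99981951 -0.01899886]
piv [537.80695383 143.09674133]
```

View pics/all.png

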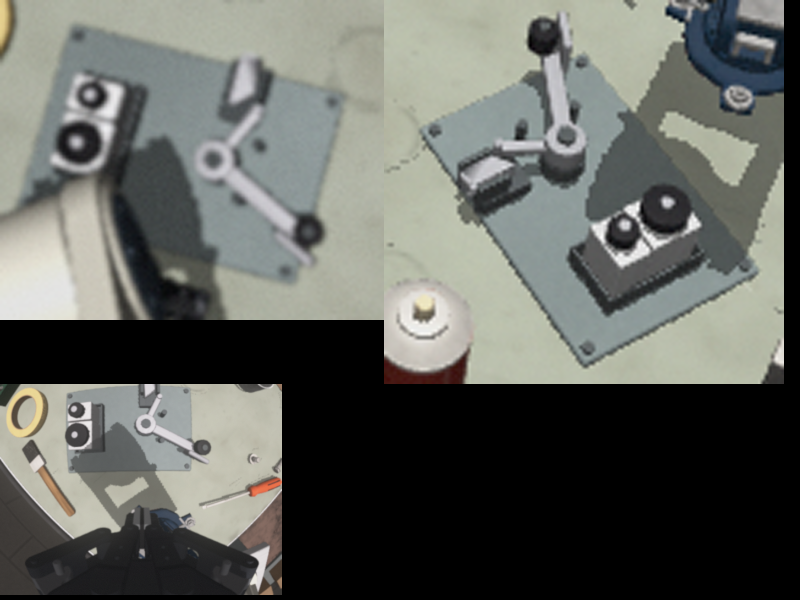

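Both blocks stand upright in the tray: in the top crop the narrow is at (92,95) and the wide at (78,140), confirmed in the side view. The arm is at rest with its pad near top crop (295,249). I'll stage in front of the pad with the fingers shut.

```bash
python3 - <<'E'
from h import *;import pickle
t,w,sd,s=pickle.load(open('w6.pkl','rb'))
for q in((278,235),(312,263),(295,249)):print(on(t,((q[0]+.5)/3.2-.5+145,(q[1]+.5)/3.2-.5+170),66)[:2].round(1))
print('piv',on(t,(213/3.2+145,159/3.2+170),55)[:2],'vise front',[on(t,q,z)[:2].round() for q in((230,295),(190,278)) for z in(0,80)])
E
python3 go.py 437 97
```

```text
[476.8  85.3]
[454.8  56.9]
[465.8  71.1]
piv [537.41825165 141.23403848] vise front [array([337.,  91.]), array([346.,  84.]), array([380., 202.]), array([386., 187.])]
15.8833 [440.7 174.5 153.3] -0.251 tool dx,dy 15.645904692185635 75.95243799388192 [ 0.4 -0.3  0.1] 8.852241502571382e-05 0.0
```

Emit:
step_arm(motion=[{"claw": 0, "delta_pos": [5, 25, 0], "turn": 0}, {"claw": 0, "delta_pos": [5, 25, 0], "turn": 0}, {"claw": 0, "delta_pos": [5, 26, 0], "turn": 0}, {"claw": 0, "delta_pos": [0, 0, 0], "turn": 0.12}, {"claw": 0, "delta_pos": [0, 0, 0], "turn": 0.12}, {"claw": 0, "delta_pos": [0, 0, 0], "turn": 0.12}, {"claw": 0, "delta_pos": [0, 0, 0], "turn": 0.09}, {"claw": 0, "delta_pos": [0, 0, 0], "turn": 0}])

```text
clock: 16.55
eef_pos: [436.0, 96.7, 153.3]
tcp_rot: [3.141, 0.0, -0.705]
contact_force: [-0.7, -0.2, -0.8]
opening: -0.002
grasp_force: 0.0
```

```bash
python3 go.py 437 97
```

```text
16.55 [436.   96.7 153.3] -0.705 tool dx,dy 0.5407659682858492 -0.8397873304944511 [-0.7 -0.2 -0.8] -0.0017058369845755863 0.0
```

Emit:
step_arm(motion=[{"claw": 0, "delta_pos": [0, 0, 25], "turn": 0}, {"claw": 0, "delta_pos": [0, 0, 30], "turn": 0}, {"claw": 0, "delta_pos": [0, 0, 30], "turn": 0}, {"claw": 0, "delta_pos": [0, 0, 20], "turn": 0}, {"claw": 0, "delta_pos": [0, 0, 10], "turn": 0}, {"claw": 0, "delta_pos": [0, 0, 5], "turn": 0}, {"claw": 0, "delta_pos": [0, 0, 0], "turn": 0}])

```text
clock: 17.13
eef_pos: [435.5, 96.7, 32.8]
tcp_rot: [3.141, 0.001, -0.7]
contact_force: [-0.4, 0.3, 0.5]
opening: -0.001
grasp_force: 0.0
```

Emit:
step_arm(motion=[{"claw": 0, "delta_pos": [5, 0, 0], "turn": 0}, {"claw": 0, "delta_pos": [5, 0, 0], "turn": 0}, {"claw": 0, "delta_pos": [5, 0, 0], "turn": 0}, {"claw": 0, "delta_pos": [4, 0, 0], "turn": 0}, {"claw": 0, "delta_pos": [0, 0, 0], "turn": 0}])

```text
clock: 17.55
eef_pos: [451.6, 84.0, 34.1]
tcp_rot: [-3.14, -0.001, -0.702]
contact_force: [0.1, 0.1, 0.0]
opening: -0.003
grasp_force: 0.0
```

Emit:
step_arm(motion=[{"claw": 0, "delta_pos": [4, 0, 0], "turn": 0}, {"claw": 0, "delta_pos": [4, 0, 0], "turn": 0}, {"claw": 0, "delta_pos": [0, 0, 0], "turn": 0}])

```text
clock: 17.8
eef_pos: [456.0, 78.9, 33.4]
tcp_rot: [3.141, 0.001, -0.702]
contact_force: [-2.6, 2.8, 3.4]
opening: 0.004
grasp_force: 2.0
```

Emit:
step_arm(motion=[{"claw": 0, "delta_pos": [6, 1.5, 0], "turn": -0.06}, {"claw": 0, "delta_pos": [6, 1.5, 0], "turn": -0.06}, {"claw": 0, "delta_pos": [0, 0, 0], "turn": 0}])

```text
clock: 18.05
eef_pos: [463.8, 69.4, 33.3]
tcp_rot: [-3.142, 0.001, -0.579]
contact_force: [-2.5, 4.1, 2.0]
opening: -0.001
grasp_force: 2.3
```

Emit:
step_arm(motion=[{"claw": 0, "delta_pos": [6, 1.5, 0], "turn": -0.06}, {"claw": 0, "delta_pos": [6, 1.5, 0], "turn": -0.06}, {"claw": 0, "delta_pos": [6, 1.5, 0], "turn": -0.06}, {"claw": 0, "delta_pos": [6, 1.5, 0], "turn": -0.06}, {"claw": 0, "delta_pos": [6, 1.5, 0], "turn": -0.06}, {"claw": 0, "delta_pos": [0, 0, 0], "turn": 0}])

```text
clock: 18.55
eef_pos: [485.6, 49.9, 32.9]
tcp_rot: [3.141, 0.004, -0.28]
contact_force: [-6.2, 8.6, 1.8]
opening: 0.001
grasp_force: 4.2
```

```bash
python3 go.py 514 42
python3 - <<'E'
from rig import *;import numpy as np
p=sense()['eef_pos'][:2]-[537.5,142];print(np.hypot(*p),np.degrees(np.arctan2(p[1],p[0]))%360)
E
```

```text
18.55 [485.6  49.9  32.9] -0.28 tool dx,dy 29.510127160466375 -0.28831324961096083 [-6.2  8.6  1.8] 0.0009484918879356173 4.2177469962553005
105.74787212455081 240.58358435555672
```

Emit:
step_arm(motion=[{"claw": 0, "delta_pos": [6, 0.5, 0], "turn": -0.06}, {"claw": 0, "delta_pos": [6, 0.5, 0], "turn": -0.06}, {"claw": 0, "delta_pos": [6, 0.5, 0], "turn": -0.06}, {"claw": 0, "delta_pos": [6, 0.5, 0], "turn": -0.06}, {"claw": 0, "delta_pos": [0, 0, 0], "turn": 0}])

```text
clock: 18.97
eef_pos: [507.4, 41.9, 32.4]
tcp_rot: [3.14, 0.006, -0.039]
contact_force: [-9.5, -4.1, 2.5]
opening: -0.008
grasp_force: 4.5
```

```bash
python3 go.py 514 42
python3 - <<'E'
from rig import *;import numpy as np
p=sense()['eef_pos'][:2]-[537.5,142];print(np.hypot(*p),np.degrees(np.arctan2(p[1],p[0]))%360)
E
```

```text
18.9667 [507.4  41.9  32.4] -0.039 tool dx,dy 6.581174235472375 -0.3864014796644665 [-9.5 -4.1  2.5] -0.0076596508201152175 4.4693113246466964
104.55186628721295 253.27300014152922
```

Emit:
step_arm(motion=[{"claw": 0, "delta_pos": [3, 0.5, 0], "turn": -0.03}, {"claw": 0, "delta_pos": [3, 0.5, 0], "turn": -0.02}, {"claw": 0, "delta_pos": [0, 0, 0], "turn": 0}, {"claw": 0, "delta_pos": [0, 0, 0], "turn": 0}])

```text
clock: 19.3
eef_pos: [512.3, 40.7, 32.3]
tcp_rot: [3.14, 0.007, 0.007]
contact_force: [-9.5, -6.5, 3.6]
opening: 0.005
grasp_force: 4.8
```

Emit:
step_arm(motion=[{"claw": 0, "delta_pos": [2, 0, 0], "turn": 0}, {"claw": 0, "delta_pos": [0, 0, 0], "turn": 0}, {"claw": 0, "delta_pos": [0, 0, 0], "turn": 0}])

```text
clock: 19.55
eef_pos: [514.1, 40.6, 32.3]
tcp_rot: [3.14, 0.008, 0.007]
contact_force: [-10.0, -6.6, 4.1]
opening: 0.002
grasp_force: 5.1
```

Emit:
step_arm(motion=[{"claw": 0, "delta_pos": [2, 0, 0], "turn": 0}, {"claw": 0, "delta_pos": [0, 0, 0], "turn": 0}, {"claw": 0, "delta_pos": [0, 0, 0], "turn": 0}])

```text
clock: 19.8
eef_pos: [515.9, 40.5, 32.2]
tcp_rot: [3.139, 0.008, 0.007]
contact_force: [-9.4, -8.1, 5.4]
opening: -0.002
grasp_force: 5.3
```

Run:
```python
from rig import *
from h import *
s=sense();t=grab_frame('top');sd=grab_frame('side')
# roller (black, on arm end) in side view; compare with prediction for swing angles
cc=np.array([545.5,176]);a=-.251
for sw in(.54,.63,.69,.72):
    b=.45-sw;q=np.array([0,-35])+105*np.array([-np.sin(b),-np.cos(b)])
    X=cc+np.array([q[0]*np.cos(a)-q[1]*np.sin(a),q[0]*np.sin(a)+q[1]*np.cos(a)])
    print(sw,X.round(),proj(sd,(*X,55)).round(1),proj(t,(*X,55)).round(1))
for f,n,r in((sd,'side',(285,150,345,215)),(t,'top',(220,215,262,255))):
    im=f['img'][r[1]:r[3],r[0]:r[2]];m=(im.max(2)<60).astype(np.uint8)
    k,l,st,c=cv2.connectedComponentsWithStats(m)
    print(n,[(st[i].tolist(),(c[i]+r[:2]).round(1).tolist()) for i in range(1,k) if st[i,4]>15])
    for cam in('x',):
        mm=(f['img'].max(2)<60)
f=sd;print([proj(f,X).round().tolist() for X in((549,248,60),(588,239,60))])
for c in((549,248),(588,239)):
    u,v=proj(f,(*c,88)).astype(int);print(f['img'][v-3:v+4:3,u-6:u+7:3].mean(2).round())
```

```text
0.54 [520.  38.] [298.4 178.5] [250.1 227. ]
0.63 [529.  37.] [295.7 180.1] [250.6 223.5]
0.69 [536.  37.] [294.  181.3] [250.7 221.1]
0.72 [539.  37.] [293.1 182. ] [250.7 219.9]
side [([0, 0, 39, 31, 663], [303.7, 161.7]), ([3, 30, 10, 12, 89], [292.1, 185.6]), ([21, 53, 4, 9, 26], [307.2, 207.3])]
top []
[[351.0, 233.0], [338.0, 240.0]]
[[147.  57.  53. 106. 149.]
 [ 47.  49. 117.  44.  67.]
 [ 51.  48. 189.  49.  45.]]
[[151. 152. 139. 231.  22.]
 [155.  63. 116.  76.  74.]
 [224.  50. 168.  51. 183.]]
```

Emit:
step_arm(motion=[{"claw": 0, "delta_pos": [1, 0, 0], "turn": 0}, {"claw": 0, "delta_pos": [0, 0, 0], "turn": 0}, {"claw": 0, "delta_pos": [0, 0, 0], "turn": 0}, {"claw": 0, "delta_pos": [0, 0, 0], "turn": 0}, {"claw": 0, "delta_pos": [0, 0, 0], "turn": 0}, {"claw": 0, "delta_pos": [0, 0, 0], "turn": 0}])

```text
clock: 20.4
eef_pos: [516.8, 40.5, 32.2]
tcp_rot: [3.139, 0.008, 0.007]
contact_force: [-11.2, -8.4, 3.6]
opening: -0.001
grasp_force: 5.4
```

```bash
python3 -c "
from rig import *
s=sense();print(s['eef_pos'],s['contact_force']);print(sign_off())"
```

```text
[516.78067351  40.47970936  32.19353653] [-11.20577744  -8.43478543   3.61222368]
the job is handed in; nothing more can be done
None
```

The job is handed in at about 20 s: both idler blocks were seen upright and packed in the tray before the push, and the fingers hold the tensioner arm back at about 0.70 rad (my estimate from the fingers' position and the side view, past the 0.55 click); no verdict came back.

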